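Take the dry-fitted octagonal canister apart for glue-up

ROBOT

A 6-joint arm with a two-finger parallel gripper is mounted at the origin on the work surface. World frame = base frame: x ahead of the robot, y to its left, z up, the work surface at z = 0. Lengths are in mm, angles in degrees, forces in N, time in s.
With the tool pointing down it reaches from about 300 to 850 mm from the base axis. Payload 4.2 kg.
Tool frame: the origin (TCP) lies midway between the tips of the shut fingers; the grasp point (between the pads) lies env.grip_depth behind it (env.grip_depth is the distance from the TCP to the grasp point, in mm); z points along the fingers, y is the direction in which the jaws open and shut (so a half turn about z gives the same grasp; the last joint's range is limited). The gripper opens to 91 mm and grips with 3 to 60 N. Pads are 32 mm wide; open, the fingers measure 118 mm over their backs; the gripper's body (76 mm by 178 mm) begins 60 mm behind the grasp point.
Start: joints at [-77.865, 18.312, 89.639, -0, 72.044, -1.146], TCP at [132.097, -559.64, 186.576] pointing down, gripper open.
Joint ranges: [-177.97, 177.97], [-48.28, 115.42], [12.27, 149.76], [-77.06, 257.06], [2.81, 150.46], [-146.56, 146.56]. Speed limits (degrees/s): [147.25, 147.25, 180, 180, 180, 180].

INTERFACE

Orientations are given as [roll, pitch, yaw] about the fixed x, y, z axes, in that order (R = Rz(yaw) Ry(pitch) Rx(roll)).
In Python, from workcell import env, cams, spotter gives the robot as it stands.
- The arm moves only by the tool apply_moves, never from a script. Its argument "plan" is a list of rows, each an object with "jaw": the closure, from 0 (fully open) to 1 (shut); "delta_pos": the shift along the tool's x, y, z in mm, a list of three; "spin": the turn about the tool's z in rad. In form: [{"jaw": jaw, "delta_pos": [dx, dy, dz], "spin": spin}, ...]. A call has exactly 8 rows; each row is the pose to reach, as a shift and turn from the pose measured when the call began, along the tool's axes at that moment; what a row does not reach only later rows make up. A row lasts 1/8 s, in which the tool goes at most 62.5 mm and 10.7 degrees, less where a joint would pass 70% of its speed; a pose out of reach is approached as far as the arm can. A call with a gripper value outside its range is refused whole. The fingers move at their own pace and stop on an object; "squeeze" is the grip in N (left out, the last holds). Time passes only in rows, so rows that repeat a pose let the fingers close, or fill a call up. It gives the time, the measured TCP pose, the force and the opening at its end, in the units of the state.
- env.state(): the state, without advancing time (a new reading comes with each control period).
- cams.grab_frame(name): name is "scene" or "side" or "wrist"; returns the picture (420x560x3 uint8, red, green, blue); there is no depth.
- cams.calibration(name): a dict with "camera_matrix" (3x3 intrinsics, pixels), "rvec" (rotation vector, rad) and "tvec" (3), from world to camera coordinates, as OpenCV has them. Camera axes: x right, y down, z forward; pixel columns grow to the right and rows downward; lengths in mm; the calibration is good to about 2 mm. A picture is of the moment at which its call begins: read the wrist's pose just before it. calibration takes no time and is no camera call; for the wrist camera it gives the pose at the moment of the call.
- env.job_done(): hands the job in, once; it reports no verdict.
Trained networks look in the newest picture that a camera, given by its name, has taken for a name from the list of things; names that differ only in an ending like _2 or _b are one class to them, and where a whole thing is asked for, a point or a joint stands for the part that bears it (a point fixed in the world has none). Each returns a list of dicts, best first, with "confidence" (0 to 1); they miss things now and then, are a little off and sometimes report something else, mostly with a low value. They report only what shows in the picture. A call takes as long as a camera call. They do not tell look-alikes from the thing itself.
- spotter.masks_of(camera, target): "region" (420x560 bool, what is visible of it) and "extent" ([left, top, right, bottom] in pixels, round what is visible of it).
The state is a dict: "time_s": time; "qpos": joint angles; "qvel": joint speeds; "effort": joint torques, N m; "ee_pos": TCP position; "ee_rot": TCP orientation; "force": force on the tool from outside, world axes, zero at the start; "torque": the same for the moment, N m; "gripper_width": finger opening in mm.
Only numpy, scipy, OpenCV 4.12 (cv2) and the standard library are available. Lean on these libraries where they do the work, as an engineer would, in place of code of your own. Each camera call takes 0.05 s, during which the arm holds its last target.

TASK

Take the dark walnut canister apart for gluing, in the reverse order of its assembly: first lift off its lid by the knob and set it down, knob up, on the cork mat, and then draw the brass liner cup out of the octagonal block and stand it upright on the same mat beside the lid. Both parts must lie wholly on the mat, set down rather than dropped, and the block stays standing where it is; the pale canister is not wanted.

Things in the scene. Friction and masses are not known exactly. Their poses are not given: they have to be found in the camera images.
- knob_mid (a point): Lid: dark walnut disc 64 mm across, 8 mm thick; on it an upright brass knob (cylinder 22 mm across, 32 mm high); under it a round spigot 38 mm across, 6 mm deep, loose in the liner's mouth. About 70 g. This point: on the axis (z, up), half-way up the knob, 16 mm above the disc's top face, 30 mm above the spigot's flat underside, on which the lid stands. At first the disc rests on the liner's rim.
- liner_mid (a point): Liner: straight round brass cup, 50 mm outside diameter, 75 mm high, wall 4 mm, open at the top, about 160 g. This point: on its axis (z, up), half-way up, 37.5 mm from underside and rim. At first it stands loose in the block (4 mm of play all round) on the block's floor, covered by the lid, its rim 85 mm above the table and 45 mm above the block's top.
- block: Dark walnut octagon, 100 mm across the flats, 40 mm high, with a vertical bore 58 mm across, 30 mm deep (floor 10 mm thick); loose on the table, about 400 g. Origin: centre of its underside, z up. It stands left or right of the mat; on the other side stands a look-alike of pale maple with aluminium liner and steel knob, not part of the job.
- mat_top (a point): Cork mat: brown flat rectangle fixed to the table, 260 mm along its x axis, 160 mm along its y axis, 4 mm thick, empty at the start, between the two canisters. This point is the centre of its upper face, 4 mm above the table; z up.
Not all that is in view belongs to the job. Leave any green look-alike of the part that bears knob_mid alone.

How it is judged (in metres and radians):
On the way, in this order (a step that is already met when the one before it is completed fails the run):
1. the lid is brought down level onto the mat in the gripper (no more than about 15 mm above it) while the liner is still in the block (x of knob_mid in the frame of mat_top between -0.105 and 0.105 m and y of knob_mid in the frame of mat_top between -0.055 and 0.055 m and z of knob_mid in the frame of mat_top between 0.022 and 0.045 m and angle between knob_mid's own z axis and vertical below 0.15 rad and contact force between the fingers and lid above 0.5 N and horizontal distance between liner_mid and block below 0.012 m and z of liner_mid in the frame of block below 0.055 m), for 0.05 s.
2. the lid is let go and rests on the mat, the liner still in the block (x of knob_mid in the frame of mat_top between -0.105 and 0.105 m and y of knob_mid in the frame of mat_top between -0.055 and 0.055 m and z of knob_mid in the frame of mat_top between 0.022 and 0.036 m and angle between knob_mid's own z axis and vertical below 0.15 rad and contact force between the fingers and lid below 0.1 N and linear speed of lid below 0.03 m/s and horizontal distance between liner_mid and block below 0.012 m and z of liner_mid in the frame of block below 0.055 m), for 0.2 s.
3. the liner is brought down upright onto the mat in the gripper (no more than about 15 mm above it) (x of liner_mid in the frame of mat_top between -0.112 and 0.112 m and y of liner_mid in the frame of mat_top between -0.062 and 0.062 m and z of liner_mid in the frame of mat_top between 0.03 and 0.053 m and angle between liner_mid's own z axis and vertical below 0.15 rad and contact force between the fingers and liner above 0.5 N), for 0.05 s.
At the end, for the whole second after the job is handed in: The lid rests knob up on the mat (its axis within 105 mm of the mat's centre along the mat's x and 55 mm along its y), the liner stands upright on the mat (its axis within 112 mm and 62 mm), both tilted less than 0.15 rad and at rest, and the block stands upright within 40 mm of where it was (x of knob_mid in the frame of mat_top between -0.105 and 0.105 m and y of knob_mid in the frame of mat_top between -0.055 and 0.055 m and z of knob_mid in the frame of mat_top between 0.022 and 0.036 m and angle between each of knob_mid, liner_mid's own z axis and vertical below 0.15 rad and x of liner_mid in the frame of mat_top between -0.112 and 0.112 m and y of liner_mid in the frame of mat_top between -0.062 and 0.062 m and z of liner_mid in the frame of mat_top between 0.03 and 0.044 m and linear speed of each of lid, liner below 0.03 m/s and angle between block's own z axis and vertical below 0.1 rad and distance of block from where it was at the start of the episode below 0.04 m); the robot touches nothing.
It fails at once if the block is carried off, pushed more than 40 mm or tipped over (distance of block from where it was at the start of the episode above 0.04 m or angle between block's own z axis and vertical above 0.5 rad).
It also fails if it takes over 64 s, if anything falls off the work surface, if the arm or the gripper's body presses on something with over 40 N, if the wrist force passes 120 N, or if a joint passes its speed limit or range.

## Working session

There is one attempt and no reset: what is moved stays moved. The work goes in short steps, Python scripts to look and compute and a tool call to move; the robot and the scene stay as the last step left them, time stands still between calls to the robot, and variables do not carry over. Pictures are saved under pics/ and viewed, and the job is handed in when it is done.

Besides the shell and the picture viewer there is one more tool, called as a command line: name --argument value ..., lists and objects as JSON in quotes. apply_moves: Moves the arm, as the interface text tells. Its arguments: {"type":"object","properties":{"plan":{"type":"array"},"squeeze":{"type":"number"}},"required":["plan"]}

```bash
ls; mkdir -p pics; python3 - <<'E'
from workcell import env,cams,spotter
import cv2
print(env.grip_depth, env.state())
for c in ["scene","side","wrist"]:
    cv2.imwrite(f"pics/{c}0.png",cams.grab_frame(c)[:,:,::-1])
    k=cams.calibration(c); print(c,k)
E
```

```text
pics
18.8 {'time_s': 0.0, 'qpos': array([-7.78621862e+01,  1.83500795e+01,  8.97055134e+01, -1.31653953e-03,
        7.20448501e+01, -1.14345631e+00]), 'qvel': array([ 0.0370781 , -0.00092731,  0.02245237,  0.02814152,  0.10332397,
       -0.13370555]), 'effort': array([-2.22975104e-03, -4.12460768e+01, -2.31972116e+01,  7.27452664e-02,
        4.57422389e-02, -1.64772214e-04]), 'ee_pos': array([ 131.99601677, -559.07447043,  185.7420371 ]), 'ee_rot': array([-1.79899552e+02, -7.52956481e-04,  1.32816764e+01]), 'force': array([-0.36785128, -0.17902846,  1.16926072]), 'torque': array([-0.00209579, -0.0419086 ,  0.04784621]), 'gripper_width': 91.45760585410355}
scene {'camera_matrix': array([[468.90239586,   0.        , 282.06020844],
       [  0.        , 468.90239586, 212.05679941],
       [  0.        ,   0.        ,   1.        ]]), 'rvec': array([ 1.79052976,  1.78765356, -0.70464291]), 'tvec': array([ -41.19899157, -276.98808501, 1237.62626757])}
side {'camera_matrix': array([[515.16328135,   0.        , 271.92367329],
       [  0.        , 515.16328135, 201.12794542],
       [  0.        ,   0.        ,   1.        ]]), 'rvec': array([ 2.09450794, -0.1826771 ,  0.11840597]), 'tvec': array([-489.3739954 ,  145.43064217, 1037.79331398])}
wrist {'camera_matrix': array([[322.91456121,   0.        , 273.87479765],
       [  0.        , 322.91456121, 211.63544218],
       [  0.        ,   0.        ,   1.        ]]), 'rvec': array([-2.30269871,  1.82189839,  0.23264326]), 'tvec': array([-573.19366448,  -28.0300118 ,  389.759031  ])}
```

View pics/scene0.png

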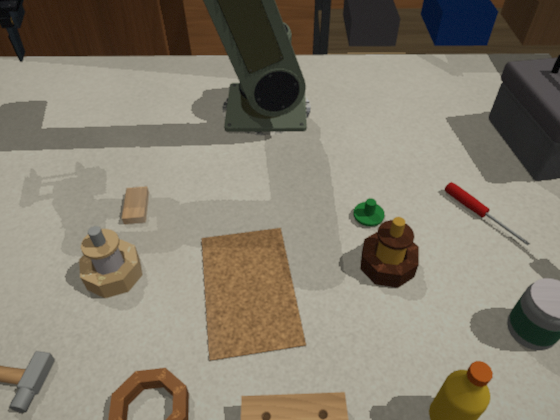

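View pics/side0.png

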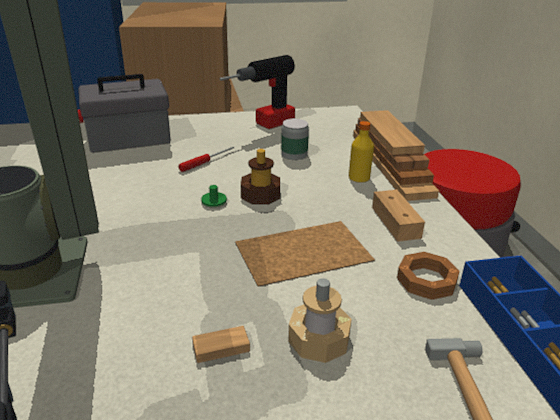

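View pics/wrist0.png

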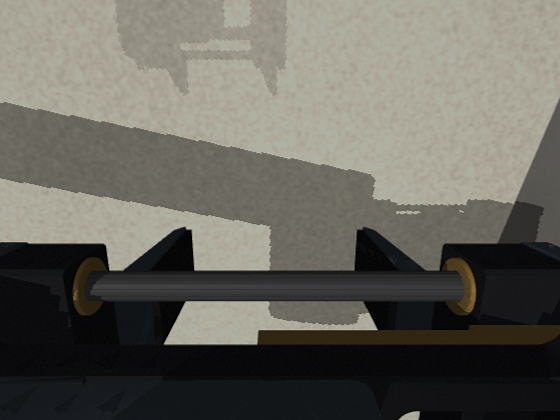

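Three lid candidates show in the scene picture: the dark walnut canister with a brass knob (~390,250), the pale maple one with a steel knob (~108,260), and a loose green lid (~369,212). The dark one fits the description. I'll confirm it in a crop and measure.

```bash
cat > h.py <<'E'
from workcell import env,cams,spotter
import cv2, numpy as np
from scipy.optimize import least_squares
def P(k,X):
    p,_=cv2.projectPoints(np.float64(X).reshape(-1,3),k["rvec"],k["tvec"],k["camera_matrix"],None); return p[:,0]
def ray(k,uv):
    R,_=cv2.Rodrigues(k["rvec"]); c=-R.T@k["tvec"]
    d=R.T@np.linalg.solve(k["camera_matrix"],[uv[0],uv[1],1]); return c,d
def atz(k,uv,z):
    c,d=ray(k,uv); return c+d*(z-c[2])/d[2]
E
python3 - <<'E'
from h import *
for c in ["scene","side"]:
    im=cams.grab_frame(c); k=cams.calibration(c)
    np.save(f"{c}.npy",im)
    for t in ["knob_mid","liner_mid","block","mat_top"]:
        for i,m in enumerate(spotter.masks_of(c,t)):
            r=m["region"]; ys,xs=np.nonzero(r)
            print(c,t,i,round(m["confidence"],2),m["extent"],r.sum(),im[r].mean(0).round())
            np.save(f"m_{c}_{t}_{i}.npy",r)
im=np.load("scene.npy")[:,:,::-1]; s=np.load("side.npy")[:,:,::-1]
a=cv2.resize(im[195:300,340:440],None,fx=4,fy=4); b=cv2.resize(s[140:245,205:305],None,fx=4,fy=4)
cv2.imwrite("pics/crop1.png",np.hstack([a,b]))
E
```

```text
scene knob_mid 0 0.96 [376.5, 217.3, 417.2, 249.9] 941 [77. 52. 27.]
scene knob_mid 1 0.59 [353.1, 198.7, 384.0, 226.2] 625 [34. 89. 43.]
scene liner_mid 0 0.72 [375.4, 243.8, 404.1, 263.8] 417 [81. 61. 22.]
scene block 0 0.79 [363.0, 234.8, 419.2, 290.3] 1637 [49. 29. 18.]
scene mat_top 0 0.74 [376.0, 243.4, 405.6, 265.8] 427 [82. 61. 22.]
scene mat_top 1 0.66 [203.8, 227.4, 307.5, 360.1] 11094 [143. 111.  74.]
side knob_mid 0 0.86 [201.4, 185.1, 225.8, 206.7] 348 [34. 93. 45.]
side knob_mid 1 0.85 [246.2, 148.2, 272.2, 171.0] 376 [91. 68. 40.]
side liner_mid 0 0.71 [251.5, 167.9, 269.0, 188.4] 341 [97. 75. 31.]
side block 0 0.57 [239.2, 174.5, 278.8, 203.3] 881 [55. 37. 27.]
```

View pics/crop1.png

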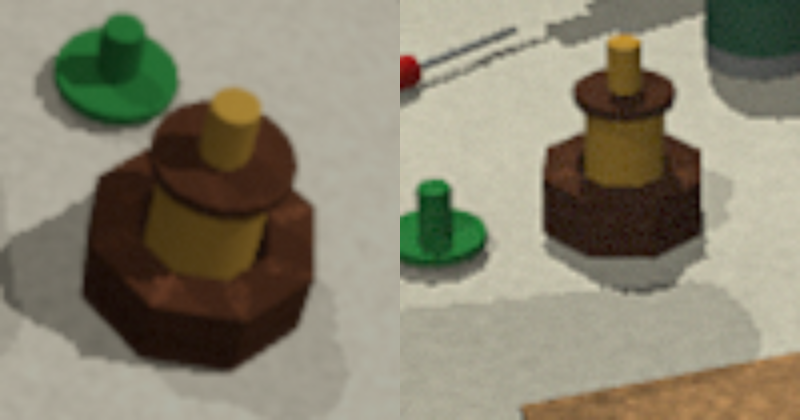

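The crop confirms it: dark walnut lid and block with brass knob and liner (scene ~ (397,222) knob top). The green lid stands apart, about 30 px up-left. Next I fit the models to the masks.

```bash
cat >> h.py <<'E'
def circ(r,z,n=60):
    a=np.linspace(0,2*np.pi,n,endpoint=False); return np.c_[r*np.cos(a),r*np.sin(a),np.full(n,z)]
LID=np.vstack([circ(32,0),circ(32,-8),circ(11,32)])  # z from disc top
def sil(k,X,ref):
    p=P(k,X)
    return p
def hull_fill(p,shape=(420,560)):
    m=np.zeros(shape,np.uint8)
    return m
E
python3 - <<'E'
from h import *
from scipy.optimize import minimize
K={c:cams.calibration(c) for c in ["scene","side"]}
M={"scene":"m_scene_knob_mid_0.npy","side":"m_side_knob_mid_1.npy"}
def model(k,x,y,z):
    m=np.zeros((420*8,560*8),np.uint8)
    for X in (np.vstack([circ(32,0),circ(32,-8)]),np.vstack([circ(11,0),circ(11,32)])):
        h=cv2.convexHull(np.float32(P(k,X+[x,y,z]))); cv2.fillPoly(m,[np.int32(h*8+4)],1)
    return cv2.resize(m.astype(np.float32),(560,420),interpolation=cv2.INTER_AREA)
def cost(v,cs):
    s=0
    for c in cs:
        r=np.load(M[c]).astype(np.float32); s+=np.abs(model(K[c],v[0],v[1],v[2] if len(v)>2 else 93)-r).sum()/r.sum()
    return s
s=atz(K["scene"],(397,238),93)
print(s)
for cs in (["scene"],["side"],["scene","side"]):
    o=minimize(cost,s[:2],args=(cs,),method="Nelder-Mead",options=dict(initial_simplex=[s[:2],s[:2]+[20,0],s[:2]+[0,20]])); print(cs,o.x.round(1),o.fun)
b=np.r_[s[:2],93]
o=minimize(cost,b,args=(["scene","side"],),method="Nelder-Mead",options=dict(initial_simplex=[b,b+[15,0,0],b+[0,15,0],b+[0,0,15]])); print("3d",o.x.round(1),o.fun)
# block fits: octagon
# mat
r=np.load("m_scene_mat_top_1.npy").astype(np.uint8)
im=np.load("scene.npy"); hsv=cv2.cvtColor(im,cv2.COLOR_RGB2HSV)
g=((hsv[:,:,1]>95)&(hsv[:,:,2]>60)).astype(np.uint8); g[:, :195]=0; g[:,312:]=0; g[:220]=0; g[365:]=0
g=cv2.morphologyEx(cv2.morphologyEx(g,cv2.MORPH_CLOSE,np.ones((5,5))),cv2.MORPH_OPEN,np.ones((5,5)))
for n,m in (("net",r),("col",g)):
    cn=max(cv2.findContours(m,0,2)[0],key=cv2.contourArea)
    w=np.float32([atz(K["scene"],p[0],4)[:2] for p in cv2.convexHull(cn)])
    print(n,cv2.minAreaRect(w))
E
```

```text
[524.53337137 241.54159337  93.        ]
['scene'] [513.8 241.4] 0.04205964505672455
['side'] [510.6 243.6] 0.10422207415103912
['scene', 'side'] [512.2 242.3] 0.20335662364959717
3d [511.9 242.4  92.6] 0.19847211241722107
net ((564.7384033203125, -17.733909606933594), (265.171142578125, 164.69459533691406), 8.884819984436035)
col ((564.22265625, -19.181060791015625), (258.8901672363281, 158.63067626953125), 9.499902725219727)
```

```bash
cat >> h.py <<'E'
from scipy.spatial.transform import Rotation as Ro
def to(*pts, yaw=None):
    s=env.state(); R=Ro.from_euler("xyz",s["ee_rot"],degrees=True).as_matrix()
    print("t",round(s["time_s"],2),"tcp",s["ee_pos"].round(1),s["ee_rot"].round(2),"w",round(s["gripper_width"],1),"F",s["force"].round(1))
    for p in pts: print(p,"->",(R.T@(np.array(p)-s["ee_pos"])).round(1))
    if yaw is not None: print("spin",np.radians((s["ee_rot"][2]-yaw)))
E
python3 -c "
from h import *
to((300,-250,190),(430,20,190),(512,242,190))
K=cams.calibration('scene')
print(atz(K,(108,250),60),atz(K,(369,214),14))"
```

```text
t 0.65 tcp [ 132.1 -559.6  186.6] [179.99   0.    13.28] w 91.3 F [ 0.7 -0.1  0.3]
(300, -250, 190) -> [ 234.5 -262.8   -3.4]
(430, 20, 190) -> [ 423.1 -495.7   -3.5]
(512, 242, 190) -> [ 553.9 -692.9   -3.5]
[ 522.87415217 -269.98985677   60.        ] [395.95775464 219.30378412  14.        ]
```

apply_moves --plan '[{"jaw": 0, "delta_pos": [39, -44, -3], "spin": 0}, {"jaw": 0, "delta_pos": [78, -88, -3], "spin": 0}, {"jaw": 0, "delta_pos": [117, -132, -3], "spin": 0}, {"jaw": 0, "delta_pos": [156, -176, -3], "spin": 0}, {"jaw": 0, "delta_pos": [195, -220, -3], "spin": 0}, {"jaw": 0, "delta_pos": [234, -262, -3], "spin": 0}, {"jaw": 0, "delta_pos": [265, -305, -3], "spin": 0}, {"jaw": 0, "delta_pos": [296, -350, -3], "spin": 0}]' --squeeze 20

```text
time_s: 1.65
ee_pos: [340.4, -149.5, 189.9]
ee_rot: [179.9, -0.1, 13.3]
force: [1.2, -0.7, 0.7]
gripper_width: 91.3
```

```bash
python3 -c "
from h import *
to((430,20,190),(512,242,190))"
```

```text
t 1.65 tcp [ 340.4 -149.5  189.9] [ 1.7995e+02 -6.0000e-02  1.3260e+01] w 91.3 F [ 1.2 -0.7  0.7]
(430, 20, 190) -> [ 1.261e+02 -1.444e+02 -1.000e-01]
(512, 242, 190) -> [ 2.568e+02 -3.417e+02 -1.000e-01]
```

apply_moves --plan '[{"jaw": 0, "delta_pos": [37, -49, 0], "spin": 0}, {"jaw": 0, "delta_pos": [74, -98, 0], "spin": 0}, {"jaw": 0, "delta_pos": [111, -147, 0], "spin": 0}, {"jaw": 0, "delta_pos": [148, -196, 0], "spin": 0}, {"jaw": 0, "delta_pos": [185, -246, 0], "spin": 0}, {"jaw": 0, "delta_pos": [222, -295, 0], "spin": 0}, {"jaw": 0, "delta_pos": [257, -342, 0], "spin": 0}, {"jaw": 0, "delta_pos": [257, -342, 0], "spin": 0}]'

```text
time_s: 2.65
ee_pos: [513.2, 245.7, 189.0]
ee_rot: [180.0, -0.1, 13.5]
force: [0.0, -0.6, -0.1]
gripper_width: 91.5
```

```bash
python3 -c "
from h import *
k=cams.calibration('wrist'); im=cams.grab_frame('wrist')[:,:,::-1].copy()
for p in P(k,[[512,242,125],[512,242,93]]): cv2.circle(im,tuple(int(round(v)) for v in p),2,(255,0,255),-1)
for X in (circ(11,125),circ(32,93)): cv2.polylines(im,[np.int32(P(k,X+[512,242,0])).reshape(-1,1,2)],True,(0,255,255),1)
cv2.imwrite('pics/w1.png',im)
to((512,242,97))"
```

```text
t 2.7 tcp [512.1 243.6 189.1] [1.7992e+02 1.0000e-02 1.3410e+01] w 91.2 F [-0.9 -0.5 -0.5]
(512, 242, 97) -> [-0.5  1.4 92.1]
```

View pics/w1.png

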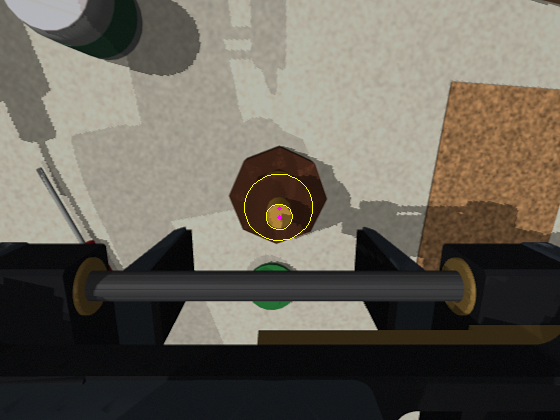

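The wrist view shows the knob at about (279,213), on the projected circle, and the walnut disc on the larger circle. The position holds, so I descend and grip.

apply_moves --plan '[{"jaw": 0, "delta_pos": [-0.5, 1.5, 30], "spin": 0}, {"jaw": 0, "delta_pos": [-0.5, 1.5, 60], "spin": 0}, {"jaw": 0, "delta_pos": [-0.5, 1.5, 80], "spin": 0}, {"jaw": 0, "delta_pos": [-0.5, 1.5, 91], "spin": 0}, {"jaw": 0, "delta_pos": [-0.5, 1.5, 91], "spin": 0}, {"jaw": 0.5, "delta_pos": [-0.5, 1.5, 91], "spin": 0}, {"jaw": 0.9, "delta_pos": [-0.5, 1.5, 91], "spin": 0}, {"jaw": 1, "delta_pos": [-0.5, 1.5, 91], "spin": 0}]' --squeeze 20

```text
time_s: 3.7
ee_pos: [512.3, 242.0, 98.7]
ee_rot: [179.9, -0.1, 13.4]
force: [-0.5, 0.7, -0.4]
gripper_width: 64.2
```

```bash
python3 -c "
from h import *
to((512,242,160))"
```

```text
t 3.7 tcp [512.3 242.   98.7] [ 1.7993e+02 -5.0000e-02  1.3410e+01] w 64.2 F [-0.5  0.7 -0.4]
(512, 242, 160) -> [ -0.2   0.  -61.3]
```

Still closing.

apply_moves --plan '[{"jaw": 1, "delta_pos": [0, 0, 1], "spin": 0}, {"jaw": 1, "delta_pos": [0, 0, 1], "spin": 0}, {"jaw": 1, "delta_pos": [0, 0, 1], "spin": 0}, {"jaw": 1, "delta_pos": [0, 0, 1], "spin": 0}, {"jaw": 1, "delta_pos": [0, 0, 1], "spin": 0}, {"jaw": 1, "delta_pos": [0, 0, 1], "spin": 0}, {"jaw": 1, "delta_pos": [0, 0, 1], "spin": 0}, {"jaw": 1, "delta_pos": [0, 0, 1], "spin": 0}]' --squeeze 20

```text
time_s: 4.7
ee_pos: [513.3, 243.3, 99.3]
ee_rot: [-180.0, -0.3, 13.4]
force: [-1.2, 1.5, 7.3]
gripper_width: 0.5
```

The width is 0.5 mm, so it missed or the knob slipped out. Looking.

```bash
python3 -c "
from h import *
im={c:cams.grab_frame(c)[:,:,::-1] for c in ('scene','side','wrist')}
a=cv2.resize(im['scene'][150:300,320:460],(400,428)); b=cv2.resize(im['side'][90:240,190:330],(400,428))
cv2.imwrite('pics/s2.png',np.hstack([a,b])); cv2.imwrite('pics/w2.png',im['wrist'])
to((512,242,160))"
```

```text
t 4.85 tcp [513.3 243.3  99.3] [-179.96   -0.26   13.4 ] w 0.7 F [-0.7  1.5  8.3]
(512, 242, 160) -> [ -1.3   0.9 -60.7]
```

View pics/s2.png

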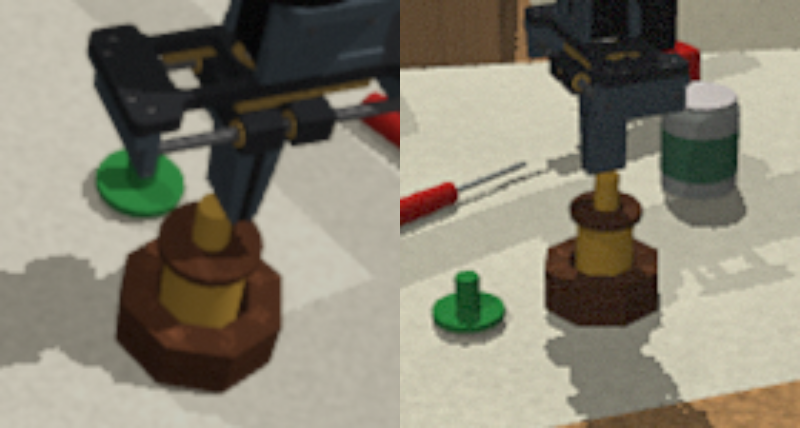

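View pics/w2.png

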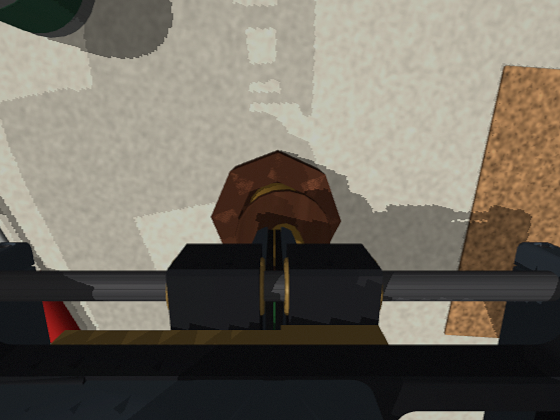

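```bash
python3 -c "
from h import *
out=[]
for c,(x,y) in (('scene',(320,150)),('side',(190,90))):
    k=cams.calibration(c); im=cams.grab_frame(c)[:,:,::-1].copy()
    big=cv2.resize(im[y:y+150,x:x+140],None,fx=4,fy=4)
    for q,col in (((513.3,243.3,99.3),(255,0,255)),((512,242,125),(0,255,0)),((512,242,93),(255,255,0))):
        p=P(k,[q])[0]; print(c,q,p); cv2.circle(big,tuple(int(v) for v in (p-[x,y]+.5)*4),4,col,-1)
    out.append(big[:, :400] if 0 else big)
cv2.imwrite('pics/s3.png',cv2.resize(np.hstack(out),(800,428)))
k=cams.calibration('wrist'); R,_=cv2.Rodrigues(k['rvec']); print('wristcam',-R.T@k['tvec'],R[2],P(k,[[513.3,243.3,99.3]]))
"
```

```text
scene (513.3, 243.3, 99.3) [397.57531831 230.69665503]
scene (512, 242, 125) [399.31966378 220.32258544]
scene (512, 242, 93) [396.08093156 232.46517349]
side (513.3, 243.3, 99.3) [261.08183234 159.29557464]
side (512, 242, 125) [260.63449336 150.07140188]
side (512, 242, 93) [260.65068707 161.85357845]
wristcam [580.34620854 260.11067323 297.10624289] [-0.23843713 -0.0556221  -0.96956378] [[275.4976609  240.38786932]]
```

View pics/s3.png

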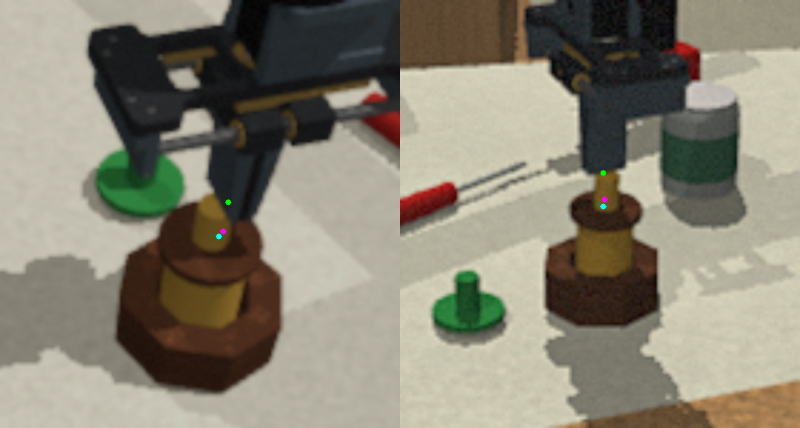

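```bash
python3 -c "
from h import *
out=[]
for c,(x,y) in (('scene',(370,190)),('side',(230,120))):
    im=cams.grab_frame(c)[:,:,::-1].copy()
    out.append(cv2.resize(im[y:y+70,x:x+65],(400,430),interpolation=cv2.INTER_NEAREST))
cv2.imwrite('pics/s4.png',np.hstack(out))
"
```

```text
(no output)
```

View pics/s4.png

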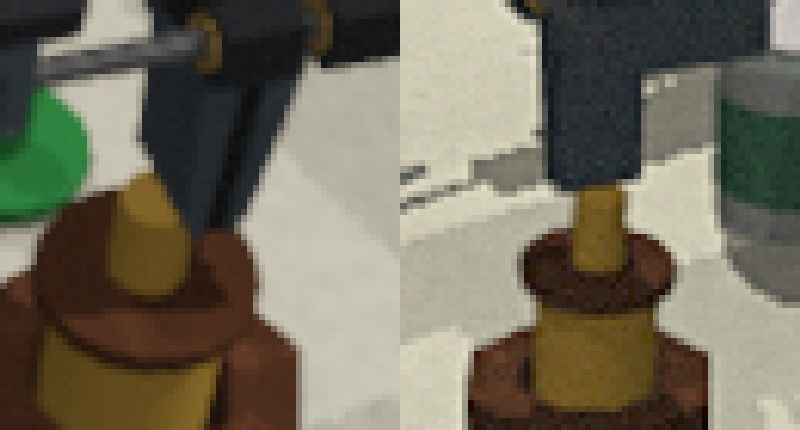

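```bash
python3 -c "
from h import *
ks,kd=cams.calibration('scene'),cams.calibration('side')
f=lambda X:np.r_[P(ks,X)[0]-[404,228],P(kd,X)[0]-[261,150]]
o=least_squares(f,[512,242,110.]); print(o.x,o.fun)
for z in (93,100,110,125): print(z,atz(ks,(404,228),z),atz(kd,(261,150),z))
# where knob now: base and top px
g=lambda X:np.r_[P(ks,X)[0]-[370+145/6.15,190+190/6.15],P(kd,X)[0]-[230+200/6.15,120+190/6.15]]
print(least_squares(g,[512,242,110.]).x)
"
```

```text
[518.25420373 251.62482073 115.88338656] [ 0.63980418 -1.40691413  1.5114739   1.6559038 ]
93 [501.76919404 257.63505595  93.        ] [524.11008092 311.02281127  93.        ]
100 [507.77726864 255.29432554 100.        ] [521.66892542 295.98320121 100.        ]
110 [516.36023235 251.95042494 110.        ] [518.1815604  274.49804398 110.        ]
125 [529.23467792 246.93457405 125.        ] [512.95051288 242.27030814 125.        ]
[515.07795917 231.42666143 127.20999781]
```

apply_moves --plan '[{"jaw": 1, "delta_pos": [0, 0, -20], "spin": 0}, {"jaw": 1, "delta_pos": [0, 0, -50], "spin": 0}, {"jaw": 1, "delta_pos": [0, 0, -60], "spin": 0}, {"jaw": 1, "delta_pos": [0, 0, -60], "spin": 0}, {"jaw": 0.6, "delta_pos": [0, 0, -60], "spin": 0}, {"jaw": 0.4, "delta_pos": [0, 0, -60], "spin": 0}, {"jaw": 0.4, "delta_pos": [0, 0, -60], "spin": 0}, {"jaw": 0.4, "delta_pos": [0, 0, -60], "spin": 0}]'

```text
time_s: 6.05
ee_pos: [513.0, 243.1, 159.0]
ee_rot: [-180.0, -0.2, 13.4]
force: [0.1, -0.4, 0.4]
gripper_width: 37.8
```

```bash
python3 -c "
from h import *
to((512,242,97))
t=env.state()['ee_pos']
out=[]
for c,(x,y) in (('scene',(360,150)),('side',(220,80))):
    k=cams.calibration(c); im=cams.grab_frame(c)[:,:,::-1].copy(); cv2.imwrite(f'pics/{c}5.png',im)
    big=cv2.resize(im[y:y+110,x:x+90],None,fx=4.4,fy=4.4,interpolation=cv2.INTER_NEAREST)
    for dz,col in ((0,(255,0,255)),(25,(0,255,0))):
        p=P(k,[t+[0,0,dz]])[0]; cv2.circle(big,tuple(int(v) for v in (p-[x,y]+.5)*4.4),3,col,-1)
    out.append(big)
cv2.imwrite('pics/s5.png',np.hstack(out))
cv2.imwrite('pics/w5.png',cams.grab_frame('wrist')[:,:,::-1])
"
```

```text
t 6.05 tcp [513.  243.1 159. ] [-179.96   -0.22   13.4 ] w 37.8 F [ 0.1 -0.4  0.4]
(512, 242, 97) -> [-1.4  0.9 62. ]
```

View pics/s5.png

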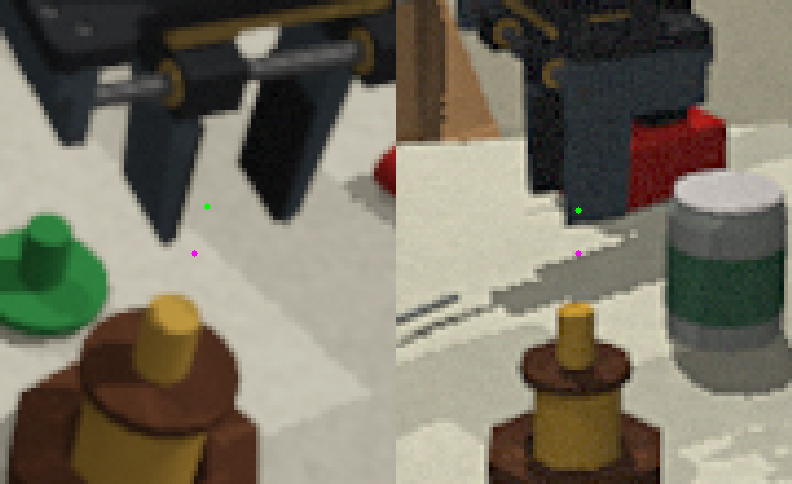

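View pics/w5.png

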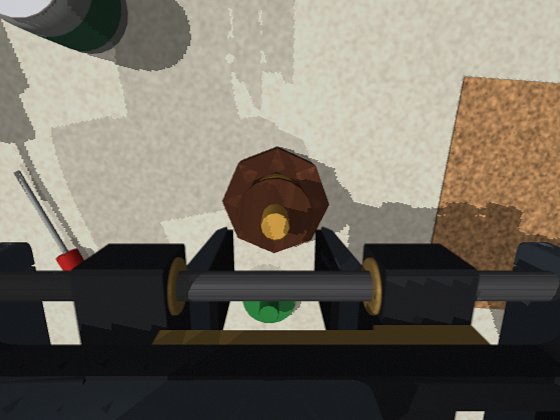

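```bash
python3 -c "
from h import *
ks,kd=cams.calibration('scene'),cams.calibration('side')
import itertools
t=np.array([513,243.1,159]); yw=np.radians(13.4); ux=np.array([np.cos(yw),np.sin(yw),0]); uy=np.array([np.sin(yw),-np.cos(yw),0])
# project candidate finger corners with tip offset h
for h in (20,25,30):
  print('h',h)
  for sy in (-1,1):
    for sx in (-16,16):
      for w in (18.9,32.4):
        X=t+ux*sx+uy*sy*w+[0,0,h]
        print(sy,sx,w,'scene crop',((P(ks,[X])[0]-[360,150]+.5)*4.4).round(),'side crop',((P(kd,[X])[0]-[220,80]+.5)*4.4+[396,0]).round())
"
```

```text
h 20
-1 -16 18.9 scene crop [235. 177.] side crop [538. 211.]
-1 -16 32.4 scene crop [268. 171.] side crop [529. 202.]
-1 16 18.9 scene crop [271. 238.] side crop [592. 203.]
-1 16 32.4 scene crop [306. 231.] side crop [582. 194.]
1 -16 18.9 scene crop [140. 195.] side crop [564. 236.]
1 -16 32.4 scene crop [105. 201.] side crop [574. 245.]
1 16 18.9 scene crop [174. 256.] side crop [619. 227.]
1 16 32.4 scene crop [139. 262.] side crop [629. 236.]
h 25
-1 -16 18.9 scene crop [237. 168.] side crop [538. 203.]
-1 -16 32.4 scene crop [271. 162.] side crop [529. 194.]
-1 16 18.9 scene crop [274. 228.] side crop [592. 194.]
-1 16 32.4 scene crop [309. 222.] side crop [582. 186.]
1 -16 18.9 scene crop [142. 185.] side crop [564. 227.]
1 -16 32.4 scene crop [108. 191.] side crop [574. 236.]
1 16 18.9 scene crop [176. 246.] side crop [619. 219.]
1 16 32.4 scene crop [141. 253.] side crop [629. 228.]
h 30
-1 -16 18.9 scene crop [240. 158.] side crop [538. 194.]
-1 -16 32.4 scene crop [274. 152.] side crop [529. 185.]
-1 16 18.9 scene crop [277. 218.] side crop [592. 186.]
-1 16 32.4 scene crop [312. 212.] side crop [582. 177.]
1 -16 18.9 scene crop [144. 175.] side crop [564. 219.]
1 -16 32.4 scene crop [110. 181.] side crop [574. 228.]
1 16 18.9 scene crop [179. 236.] side crop [619. 210.]
1 16 32.4 scene crop [143. 243.] side crop [629. 219.]
```

The fingertips really sit about 26 mm above the reported TCP. Projected corners fit h≈26–28 in both cameras. The shut fingers also came to rest on the knob top (125 mm) at reported z = 99.3. The lid and liner look undisturbed, and the knob is centred between the pads at (275,224) in the wrist view. I'll re-grip with that correction: tips at 98 mm, so TCP 72.

apply_moves --plan '[{"jaw": 0.3, "delta_pos": [-1, 1, 0], "spin": 0}, {"jaw": 0.3, "delta_pos": [-1, 1, 20], "spin": 0}, {"jaw": 0.3, "delta_pos": [-1, 1, 40], "spin": 0}, {"jaw": 0.3, "delta_pos": [-1, 1, 60], "spin": 0}, {"jaw": 0.3, "delta_pos": [-1, 1, 75], "spin": 0}, {"jaw": 0.3, "delta_pos": [-1, 1, 85], "spin": 0}, {"jaw": 0.3, "delta_pos": [-1, 1, 86.5], "spin": 0}, {"jaw": 0.3, "delta_pos": [-1, 1, 86.5], "spin": 0}]' --squeeze 20

```text
time_s: 7.2
ee_pos: [513.1, 242.3, 73.2]
ee_rot: [-179.9, -0.3, 13.4]
force: [0.3, 0.6, -0.2]
gripper_width: 63.9
```

```bash
python3 -c "
from h import *
to((512,242,72))
out=[]
for c,(x,y) in (('scene',(360,170)),('side',(220,100))):
    im=cams.grab_frame(c)[:,:,::-1].copy()
    out.append(cv2.resize(im[y:y+110,x:x+90],None,fx=4.4,fy=4.4,interpolation=cv2.INTER_NEAREST))
cv2.imwrite('pics/s6.png',np.hstack(out))
"
```

```text
t 7.2 tcp [513.1 242.3  73.2] [-179.95   -0.3    13.4 ] w 63.9 F [ 0.3  0.6 -0.2]
(512, 242, 72) -> [-1.1  0.   1.2]
```

View pics/s6.png

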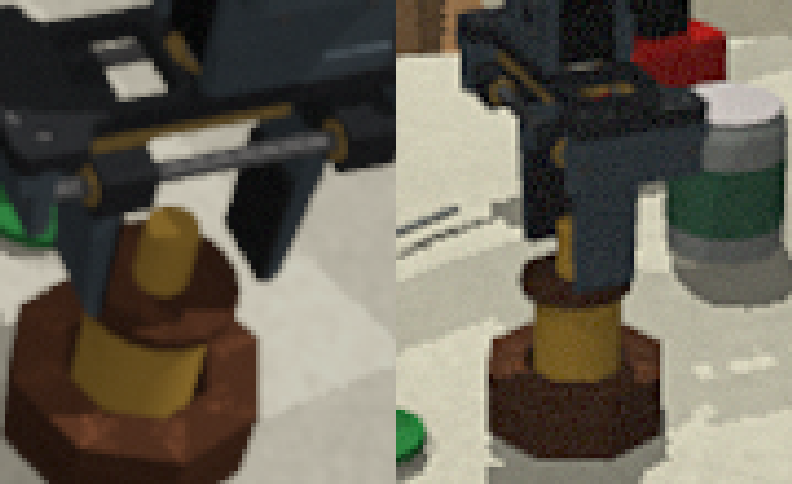

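The fingers now straddle the knob with tips just above the disc and no contact. Closing.

apply_moves --plan '[{"jaw": 0.6, "delta_pos": [-1, 0, 0.5], "spin": 0}, {"jaw": 0.8, "delta_pos": [-1, 0, 0.5], "spin": 0}, {"jaw": 1, "delta_pos": [-1, 0, 0.5], "spin": 0}, {"jaw": 1, "delta_pos": [-1, 0, 0.5], "spin": 0}, {"jaw": 1, "delta_pos": [-1, 0, 0.5], "spin": 0}, {"jaw": 1, "delta_pos": [-1, 0, 0.5], "spin": 0}, {"jaw": 1, "delta_pos": [-1, 0, 0.5], "spin": 0}, {"jaw": 1, "delta_pos": [-1, 0, 0.5], "spin": 0}]' --squeeze 20

```text
time_s: 8.3
ee_pos: [512.2, 242.2, 72.9]
ee_rot: [-179.9, -0.3, 13.4]
force: [0.1, 0.0, 0.4]
gripper_width: 21.3
```

apply_moves --plan '[{"jaw": 1, "delta_pos": [0, 0, -8], "spin": 0}, {"jaw": 1, "delta_pos": [0, 0, -18], "spin": 0}, {"jaw": 1, "delta_pos": [0, 0, -35], "spin": 0}, {"jaw": 1, "delta_pos": [0, 0, -55], "spin": 0}, {"jaw": 1, "delta_pos": [0, 0, -75], "spin": 0}, {"jaw": 1, "delta_pos": [0, 0, -80], "spin": 0}, {"jaw": 1, "delta_pos": [0, 0, -80], "spin": 0}, {"jaw": 1, "delta_pos": [0, 0, -80], "spin": 0}]'

```text
time_s: 9.3
ee_pos: [511.2, 241.7, 152.1]
ee_rot: [-180.0, -0.2, 13.4]
force: [0.5, 0.5, -1.5]
gripper_width: 21.3
```

```bash
python3 -c "
from h import *
a=np.radians(9.2);m=np.array([564.5,-18.5]);u=np.array([np.cos(a),np.sin(a)])
L=m+55*u; Q=m-55*u; print(L,Q)
to((*L,153),(*L,2),yaw=9.2)
out=[]
for c,(x,y) in (('scene',(360,170)),('side',(220,90))):
    im=cams.grab_frame(c)[:,:,::-1].copy()
    out.append(cv2.resize(im[y:y+110,x:x+90],None,fx=4.4,fy=4.4,interpolation=cv2.INTER_NEAREST))
cv2.imwrite('pics/s7.png',np.hstack(out))
"
```

```text
[618.79249458  -9.70653468] [510.20750542 -27.29346532]
t 9.3 tcp [511.2 241.7 152.1] [-179.96   -0.23   13.4 ] w 21.3 F [ 0.5  0.5 -1.5]
(np.float64(618.7924945790144), np.float64(-9.706534676949083), 153) -> [ 46.4 269.5  -0.9]
(np.float64(618.7924945790144), np.float64(-9.706534676949083), 2) -> [ 45.8 269.6 150.1]
spin 0.07326753963811483
```

View pics/s7.png

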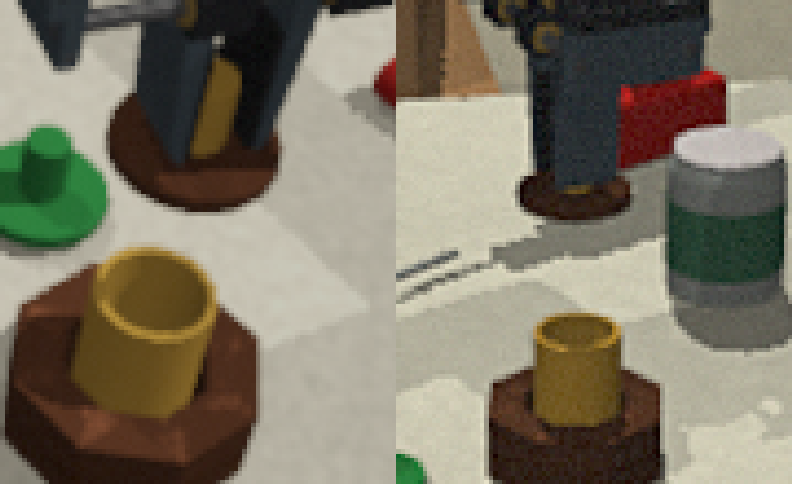

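The lid is level in the grip and the liner is upright in the block. Carrying it to the far half of the mat.

apply_moves --plan '[{"jaw": 1, "delta_pos": [5, 30, 0], "spin": 0}, {"jaw": 1, "delta_pos": [13, 80, 0], "spin": 0.03}, {"jaw": 1, "delta_pos": [22, 130, 0], "spin": 0.07}, {"jaw": 1, "delta_pos": [31, 180, 0], "spin": 0.07}, {"jaw": 1, "delta_pos": [40, 230, 0], "spin": 0.07}, {"jaw": 1, "delta_pos": [46, 262, 20], "spin": 0.07}, {"jaw": 1, "delta_pos": [46, 269, 50], "spin": 0.07}, {"jaw": 1, "delta_pos": [46, 269, 90], "spin": 0.07}]'

```text
time_s: 10.4
ee_pos: [619.5, -10.2, 61.3]
ee_rot: [-180.0, -0.3, 9.3]
force: [0.9, -0.8, 0.1]
gripper_width: 21.5
```

```bash
python3 -c "
from h import *
to((618.8,-9.7,2))
out=[]
for c,(x,y) in (('scene',(200,215)),('side',(220,170))):
    im=cams.grab_frame(c)[:,:,::-1].copy()
    out.append(cv2.resize(im[y:y+145,x:x+160],None,fx=2.5,fy=2.5,interpolation=cv2.INTER_NEAREST))
cv2.imwrite('pics/s8.png',np.hstack(out))
"
```

```text
t 10.4 tcp [619.5 -10.2  61.3] [-179.96   -0.32    9.29] w 21.5 F [ 0.9 -0.8  0.1]
(618.8, -9.7, 2) -> [-1.  -0.6 59.3]
```

View pics/s8.png

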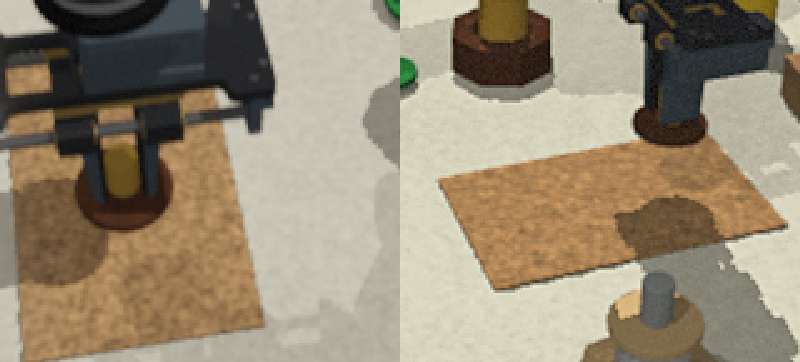

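apply_moves --plan '[{"jaw": 1, "delta_pos": [-1, -0.5, 15], "spin": 0}, {"jaw": 1, "delta_pos": [-1, -0.5, 30], "spin": 0}, {"jaw": 1, "delta_pos": [-1, -0.5, 45], "spin": 0}, {"jaw": 1, "delta_pos": [-1, -0.5, 54], "spin": 0}, {"jaw": 1, "delta_pos": [-1, -0.5, 57], "spin": 0}, {"jaw": 1, "delta_pos": [-1, -0.5, 59], "spin": 0}, {"jaw": 1, "delta_pos": [-1, -0.5, 60], "spin": 0}, {"jaw": 1, "delta_pos": [-1, -0.5, 60], "spin": 0}]'

```text
time_s: 11.5
ee_pos: [613.5, -8.9, -2.0]
ee_rot: [-179.8, 0.3, 9.4]
force: [-1.4, -0.5, 4.3]
gripper_width: 21.2
```

```bash
python3 -c "
from h import *
to((618.8,-9.7,2))
out=[]
for c,(x,y) in (('scene',(200,215)),('side',(220,170))):
    im=cams.grab_frame(c)[:,:,::-1].copy()
    out.append(cv2.resize(im[y:y+145,x:x+160],None,fx=2.5,fy=2.5,interpolation=cv2.INTER_NEAREST))
cv2.imwrite('pics/s9.png',np.hstack(out))
"
```

```text
t 11.5 tcp [613.5  -8.9  -2. ] [-179.83    0.32    9.36] w 21.2 F [-1.4 -0.5  4.3]
(618.8, -9.7, 2) -> [ 5.   1.7 -4. ]
```

View pics/s9.png

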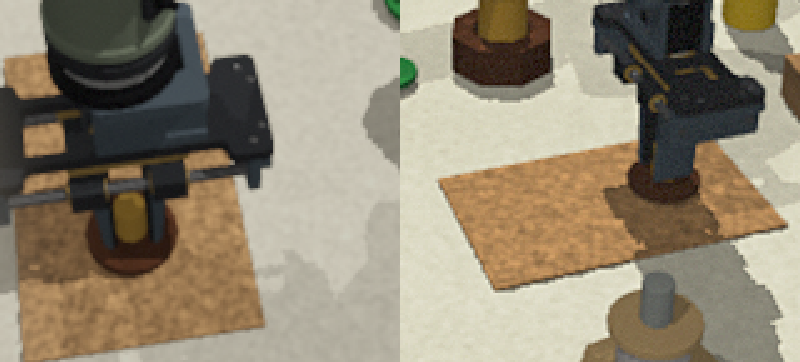

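The lid touched down at TCP −2, as predicted (4.3 N), on the mat and level. Letting go.

apply_moves --plan '[{"jaw": 0.7, "delta_pos": [0, 0, 0], "spin": 0}, {"jaw": 0.5, "delta_pos": [0, 0, 0], "spin": 0}, {"jaw": 0.4, "delta_pos": [0, 0, 0], "spin": 0}, {"jaw": 0.4, "delta_pos": [0, 0, -1], "spin": 0}, {"jaw": 0.4, "delta_pos": [0, 0, -3], "spin": 0}, {"jaw": 0.4, "delta_pos": [0, 0, -15], "spin": 0}, {"jaw": 0.3, "delta_pos": [0, 0, -50], "spin": 0}, {"jaw": 0.2, "delta_pos": [0, 0, -90], "spin": 0}]'

```text
time_s: 12.6
ee_pos: [613.8, -9.1, 89.2]
ee_rot: [-179.8, 0.4, 9.4]
force: [-0.7, 0.3, 0.3]
gripper_width: 70.9
```

```bash
python3 -c "
from h import *
to((512,242,140),yaw=13)
out=[]
for c,(x,y) in (('scene',(200,215)),('side',(220,170))):
    im=cams.grab_frame(c)[:,:,::-1].copy()
    out.append(cv2.resize(im[y:y+145,x:x+160],None,fx=2.5,fy=2.5,interpolation=cv2.INTER_NEAREST))
cv2.imwrite('pics/s10.png',np.hstack(out))
"
```

```text
t 12.6 tcp [613.8  -9.1  89.2] [-179.82    0.37    9.36] w 70.9 F [-0.7  0.3  0.3]
(512, 242, 140) -> [ -59.9 -264.4  -49.5]
spin -0.06360327501425844
```

View pics/s10.png

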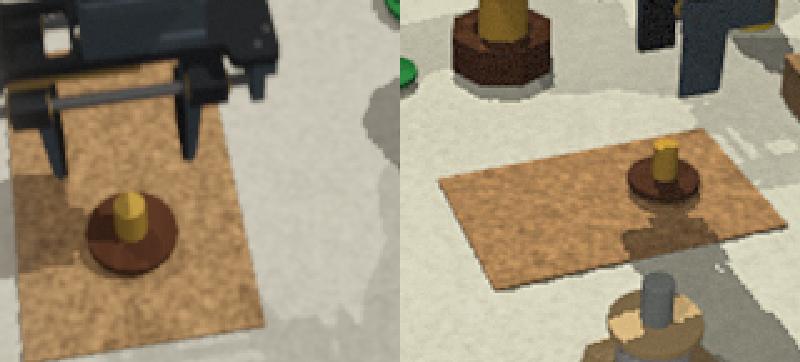

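The lid stands knob up on the mat. On to the liner.

apply_moves --plan '[{"jaw": 0, "delta_pos": [-6, -26, -40], "spin": 0}, {"jaw": 0, "delta_pos": [-18, -80, -50], "spin": 0}, {"jaw": 0, "delta_pos": [-30, -134, -50], "spin": -0.03}, {"jaw": 0, "delta_pos": [-42, -188, -50], "spin": -0.06}, {"jaw": 0, "delta_pos": [-54, -240, -50], "spin": -0.06}, {"jaw": 0, "delta_pos": [-60, -264, -50], "spin": -0.06}, {"jaw": 0, "delta_pos": [-60, -264, -50], "spin": -0.06}, {"jaw": 0, "delta_pos": [-60, -264, -50], "spin": -0.06}]'

```text
time_s: 13.7
ee_pos: [515.6, 240.8, 143.7]
ee_rot: [180.0, -0.3, 12.8]
force: [0.0, 0.1, -0.1]
gripper_width: 91.1
```

```bash
python3 -c "
from h import *
out=[]
for c,(x,y) in (('scene',(340,195)),('side',(210,120))):
    k=cams.calibration(c); im=cams.grab_frame(c)[:,:,::-1].copy()
    b=cv2.resize(im[y:y+100,x:x+90],None,fx=4.4,fy=4.4,interpolation=cv2.INTER_NEAREST)
    for X in (circ(25,85)+[512,242,0],circ(25,40)+[512,242,0]):
        cv2.polylines(b,[np.int32((P(k,X)-[x,y]+.5)*4.4).reshape(-1,1,2)],True,(255,0,255),1)
    out.append(b)
cv2.imwrite('pics/s11.png',np.hstack(out)); cv2.imwrite('pics/w11.png',cams.grab_frame('wrist')[:,:,::-1])
to((512,242,23))
"
```

```text
t 13.85 tcp [515.9 240.4 143.7] [-179.98   -0.29   12.7 ] w 91.5 F [-0.2  0.1 -0. ]
(512, 242, 23) -> [ -4.   -2.4 120.7]
```

View pics/s11.png

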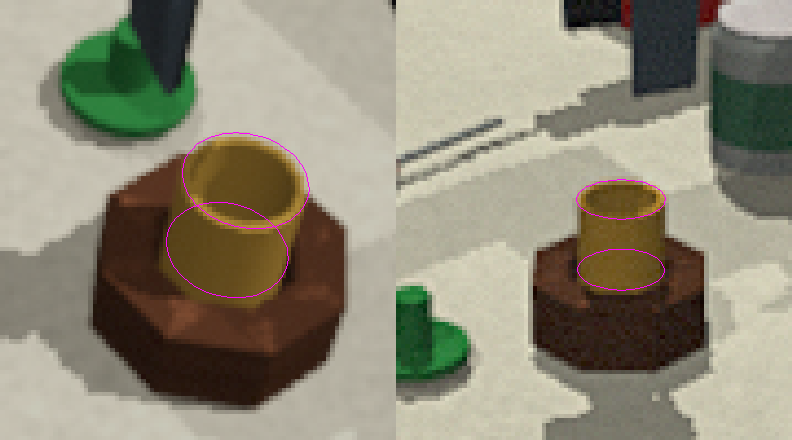

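View pics/w11.png

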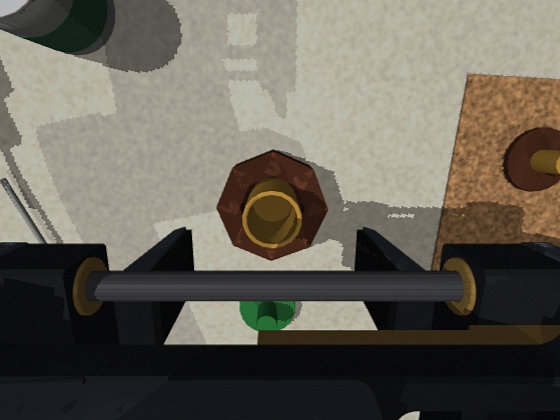

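The rim matches the projected circle within about 2 mm and sits centred between the fingers. Descending to TCP 25 (tips ~51 mm, block top 40).

apply_moves --plan '[{"jaw": 0, "delta_pos": [-3, -2, 10], "spin": 0}, {"jaw": 0, "delta_pos": [-3, -2, 40], "spin": 0}, {"jaw": 0, "delta_pos": [-3, -2, 70], "spin": 0}, {"jaw": 0, "delta_pos": [-3, -2, 95], "spin": 0}, {"jaw": 0, "delta_pos": [-3, -2, 110], "spin": 0}, {"jaw": 0, "delta_pos": [-3, -2, 117], "spin": 0}, {"jaw": 0, "delta_pos": [-3, -2, 118], "spin": 0}, {"jaw": 0, "delta_pos": [-3, -2, 118], "spin": 0}]'

```text
time_s: 14.85
ee_pos: [513.7, 242.1, 26.4]
ee_rot: [-180.0, -0.4, 12.7]
force: [-0.0, -1.0, 0.7]
gripper_width: 91.5
```

apply_moves --plan '[{"jaw": 0.2, "delta_pos": [0, 0, 0], "spin": 0}, {"jaw": 0.35, "delta_pos": [0, 0, 0], "spin": 0}, {"jaw": 0.6, "delta_pos": [0, 0, 0], "spin": 0}, {"jaw": 1, "delta_pos": [0, 0, 0], "spin": 0}, {"jaw": 1, "delta_pos": [0, 0, 0], "spin": 0}, {"jaw": 1, "delta_pos": [0, 0, 0], "spin": 0}, {"jaw": 1, "delta_pos": [0, 0, 0], "spin": 0}, {"jaw": 1, "delta_pos": [0, 0, 0], "spin": 0}]' --squeeze 22

```text
time_s: 15.85
ee_pos: [513.7, 242.1, 26.5]
ee_rot: [-180.0, -0.4, 12.7]
force: [0.2, 0.4, 0.3]
gripper_width: 49.8
```

```bash
python3 -c "
from h import *
to((512,242,23))
out=[]
for c,(x,y) in (('scene',(340,195)),('side',(210,120))):
    im=cams.grab_frame(c)[:,:,::-1].copy()
    out.append(cv2.resize(im[y:y+100,x:x+90],None,fx=4.4,fy=4.4,interpolation=cv2.INTER_NEAREST))
cv2.imwrite('pics/s12.png',np.hstack(out))
"
```

```text
t 15.85 tcp [513.7 242.1  26.5] [-179.97   -0.38   12.7 ] w 49.8 F [0.2 0.4 0.3]
(512, 242, 23) -> [-1.7 -0.3  3.5]
```

View pics/s12.png

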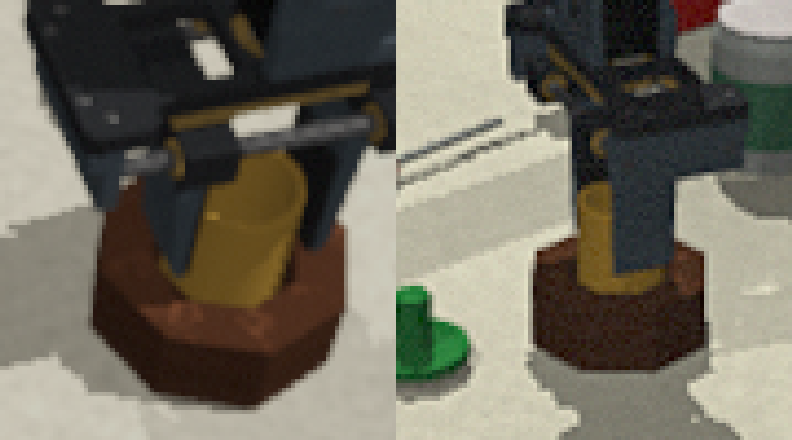

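Gripped at 49.8 mm with tips clear of the block. Drawing it straight up.

apply_moves --plan '[{"jaw": 1, "delta_pos": [0, 0, -6], "spin": 0}, {"jaw": 1, "delta_pos": [0, 0, -14], "spin": 0}, {"jaw": 1, "delta_pos": [0, 0, -26], "spin": 0}, {"jaw": 1, "delta_pos": [0, 0, -42], "spin": 0}, {"jaw": 1, "delta_pos": [0, 0, -62], "spin": 0}, {"jaw": 1, "delta_pos": [0, 0, -80], "spin": 0}, {"jaw": 1, "delta_pos": [0, 0, -90], "spin": 0}, {"jaw": 1, "delta_pos": [0, 0, -90], "spin": 0}]'

```text
time_s: 16.95
ee_pos: [513.6, 242.1, 117.5]
ee_rot: [-179.9, -0.5, 12.7]
force: [0.7, 0.7, -1.4]
gripper_width: 50.1
```

```bash
python3 -c "
from h import *
to((505,-28,116),(505,-28,30),yaw=9.2)
out=[]
for c,(x,y) in (('scene',(340,175)),('side',(210,100))):
    im=cams.grab_frame(c)[:,:,::-1].copy()
    out.append(cv2.resize(im[y:y+120,x:x+90],None,fx=4.4,fy=4.4,interpolation=cv2.INTER_NEAREST))
cv2.imwrite('pics/s13.png',np.hstack(out))
"
```

```text
t 16.95 tcp [513.6 242.1 117.5] [-179.95   -0.49   12.7 ] w 50.1 F [ 0.7  0.7 -1.4]
(505, -28, 116) -> [-67.8 261.6   0.7]
(505, -28, 30) -> [-68.6 261.7  86.7]
spin 0.0611425749707939
```

View pics/s13.png

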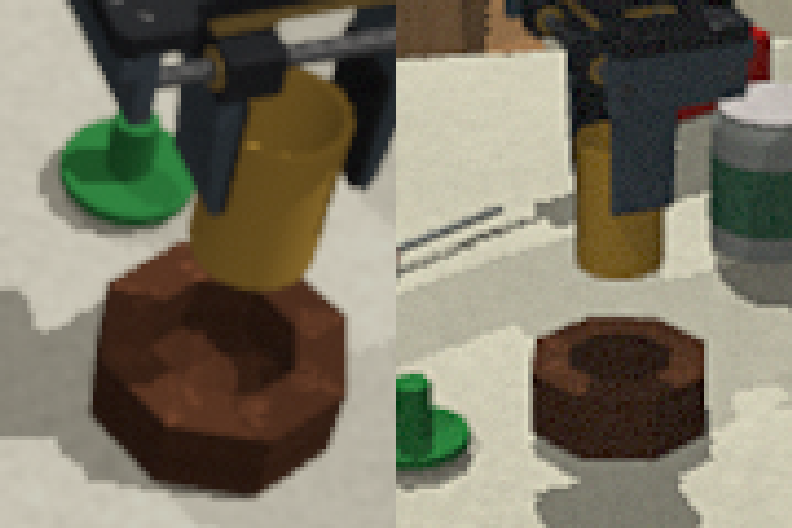

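The liner is out, upright, and the block hasn't moved. Carrying it to the near half of the mat.

apply_moves --plan '[{"jaw": 1, "delta_pos": [-8, 30, 0], "spin": 0}, {"jaw": 1, "delta_pos": [-21, 80, 0], "spin": 0.03}, {"jaw": 1, "delta_pos": [-34, 130, 0], "spin": 0.06}, {"jaw": 1, "delta_pos": [-47, 180, 0], "spin": 0.06}, {"jaw": 1, "delta_pos": [-60, 230, 0], "spin": 0.06}, {"jaw": 1, "delta_pos": [-68, 258, 10], "spin": 0.06}, {"jaw": 1, "delta_pos": [-68, 262, 30], "spin": 0.06}, {"jaw": 1, "delta_pos": [-68, 262, 50], "spin": 0.06}]'

```text
time_s: 18.05
ee_pos: [503.8, -29.5, 64.4]
ee_rot: [-179.9, -0.3, 9.2]
force: [-0.4, -1.0, -2.7]
gripper_width: 50.2
```

```bash
python3 -c "
from h import *
to((505,-28,20.5))
out=[]
for c,(x,y) in (('scene',(195,205)),('side',(220,150))):
    im=cams.grab_frame(c)[:,:,::-1].copy()
    out.append(cv2.resize(im[y:y+165,x:x+160],None,fx=2.5,fy=2.5,interpolation=cv2.INTER_NEAREST))
cv2.imwrite('pics/s14.png',np.hstack(out))
"
```

```text
t 18.05 tcp [503.8 -29.5  64.4] [-179.95   -0.26    9.18] w 50.2 F [-0.4 -1.  -2.7]
(505, -28, 20.5) -> [ 1.3 -1.3 43.9]
```

View pics/s14.png

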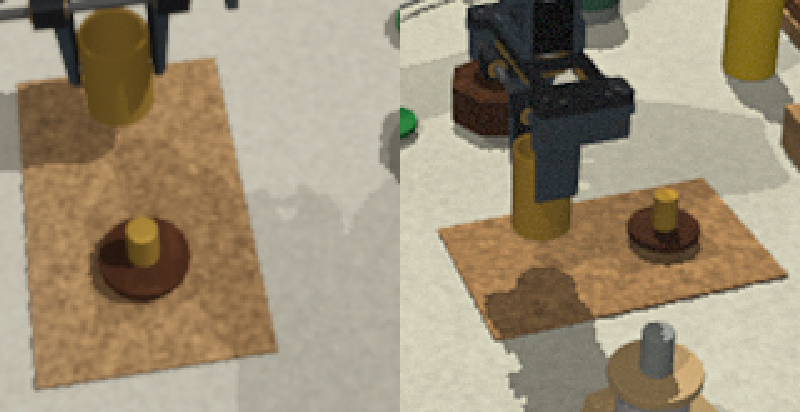

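apply_moves --plan '[{"jaw": 1, "delta_pos": [2, -1, 12], "spin": 0}, {"jaw": 1, "delta_pos": [2, -1, 24], "spin": 0}, {"jaw": 1, "delta_pos": [2, -1, 34], "spin": 0}, {"jaw": 1, "delta_pos": [2, -1, 38], "spin": 0}, {"jaw": 1, "delta_pos": [2, -1, 41], "spin": 0}, {"jaw": 1, "delta_pos": [2, -1, 43], "spin": 0}, {"jaw": 1, "delta_pos": [2, -1, 43.5], "spin": 0}, {"jaw": 1, "delta_pos": [2, -1, 43.5], "spin": 0}]'

```text
time_s: 19.15
ee_pos: [503.7, -27.5, 20.5]
ee_rot: [-179.9, -0.0, 9.2]
force: [-1.9, 1.0, 5.6]
gripper_width: 49.7
```

```bash
python3 -c "
from h import *
to((505,-28,20.5))
out=[]
for c,(x,y) in (('scene',(195,205)),('side',(220,150))):
    im=cams.grab_frame(c)[:,:,::-1].copy()
    out.append(cv2.resize(im[y:y+165,x:x+160],None,fx=2.5,fy=2.5,interpolation=cv2.INTER_NEAREST))
cv2.imwrite('pics/s15.png',np.hstack(out))
"
```

```text
t 19.15 tcp [503.7 -27.5  20.5] [-179.88   -0.      9.23] w 49.7 F [-1.9  1.   5.6]
(505, -28, 20.5) -> [ 1.2  0.7 -0. ]
```

View pics/s15.png

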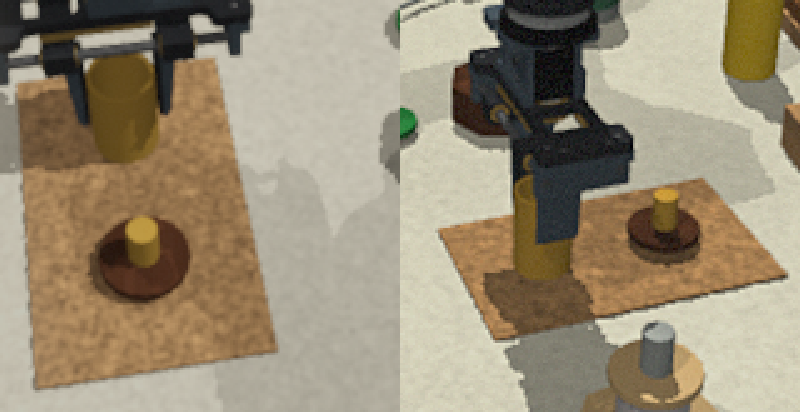

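Contact at 20.5 as predicted (5.6 N), upright on the mat. Releasing and retreating straight up.

apply_moves --plan '[{"jaw": 0.4, "delta_pos": [0, 0, 0], "spin": 0}, {"jaw": 0.2, "delta_pos": [0, 0, 0], "spin": 0}, {"jaw": 0, "delta_pos": [0, 0, 0], "spin": 0}, {"jaw": 0, "delta_pos": [0, 0, 0], "spin": 0}, {"jaw": 0, "delta_pos": [0, 0, -5], "spin": 0}, {"jaw": 0, "delta_pos": [0, 0, -30], "spin": 0}, {"jaw": 0, "delta_pos": [0, 0, -80], "spin": 0}, {"jaw": 0, "delta_pos": [0, 0, -130], "spin": 0}]'

```text
time_s: 20.25
ee_pos: [503.5, -27.7, 152.0]
ee_rot: [-179.9, 0.0, 9.2]
force: [0.4, 0.0, 0.6]
gripper_width: 91.4
```

apply_moves --plan '[{"jaw": 0, "delta_pos": [0, 0, -30], "spin": 0}, {"jaw": 0, "delta_pos": [-30, 0, -60], "spin": 0}, {"jaw": 0, "delta_pos": [-70, 0, -60], "spin": 0}, {"jaw": 0, "delta_pos": [-100, 0, -60], "spin": 0}, {"jaw": 0, "delta_pos": [-100, 0, -60], "spin": 0}, {"jaw": 0, "delta_pos": [-100, 0, -60], "spin": 0}, {"jaw": 0, "delta_pos": [-100, 0, -60], "spin": 0}, {"jaw": 0, "delta_pos": [-100, 0, -60], "spin": 0}]'

```text
time_s: 21.25
ee_pos: [405.5, -43.8, 211.8]
ee_rot: [-179.9, 0.0, 9.3]
force: [-0.5, 0.1, -0.7]
gripper_width: 91.3
```

```bash
python3 -c "
from h import *
to()
a=np.radians(9.2);m=np.array([564.5,-18.5])
def mf(w): d=w-m; return (np.cos(a)*d[0]+np.sin(a)*d[1],-np.sin(a)*d[0]+np.cos(a)*d[1])
for c in ('scene','side'):
    k=cams.calibration(c); im=cams.grab_frame(c); cv2.imwrite(f'pics/{c}16.png',im[:,:,::-1])
    for t in ('knob_mid','liner_mid','block'):
        for q in spotter.masks_of(c,t):
            e=q['extent']; z={'knob_mid':26,'liner_mid':41.5,'block':20}[t]
            w=atz(k,((e[0]+e[2])/2,(e[1]+e[3])/2),z)
            print(c,t,round(q['confidence'],2),np.round(e),w.round(0),np.round(mf(w[:2])))
"
```

```text
t 21.25 tcp [405.5 -43.8 211.8] [-1.7987e+02  4.0000e-02  9.2500e+00] w 91.3 F [-0.5  0.1 -0.7]
scene knob_mid 0.75 [233. 292. 271. 327.] [625.  -8.  26.] [61.  0.]
scene knob_mid 0.69 [353. 198. 385. 227.] [404. 216.  26.] [-121.  257.]
scene liner_mid 0.75 [229. 224. 257. 272.] [505. -30.  41.] [-60.  -2.]
scene block 0.57 [363. 228. 420. 293.] [518. 245.  20.] [ -3. 268.]
side knob_mid 0.93 [201. 186. 224. 208.] [386. 204.  26.] [-140.  248.]
side knob_mid 0.6 [308. 226. 341. 251.] [610. -14.  26.] [45. -3.]
side liner_mid 0.94 [263. 219. 287. 265.] [498. -31.  42.] [-67.  -2.]
side block 0.74 [238. 170. 277. 204.] [505. 248.  20.] [-16. 273.]
```

View pics/scene16.png

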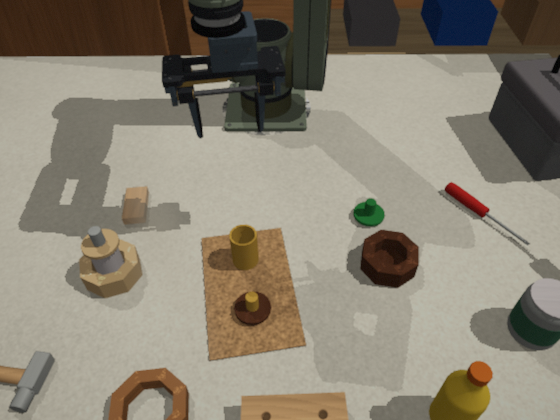

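View pics/side16.png

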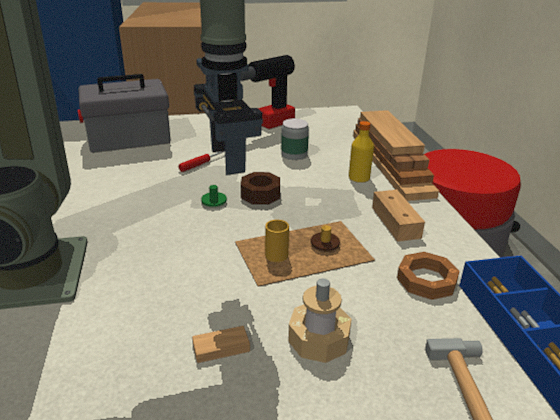

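Both parts stand upright on the mat: lid at scene (252,307), liner at (244,247). The block is still at (390,258), and the arm is clear. Handing in.

```bash
python3 -c "
from h import *
print(env.job_done())"
```

```text
the job is handed in; nothing more can be done
None
```

The dark walnut canister is apart, and I handed the job in at about 21.5 s. I lifted the lid off by its knob and set it on the mat. Then I drew the liner out of the block and stood it beside the lid. Handing in gives no verdict.

**Final check:** in the last scene and side pictures both parts stand upright and wholly on the mat, with the arm clear.

| Part | Position from the mat centre (x, y) | Limit |
|---|---|---|
| Lid | about (45 to 61, -3 to 0) mm | ±105, ±55 mm |
| Liner | about (-67 to -60, -2) mm | ±112, ±62 mm |

The two cameras disagree by up to 16 mm on the lid along x, because I took those positions from mask box centres. Both readings are well inside the limits. The block shows no visible shift, and I did not touch the pale canister or the green lid.

**What went wrong:** my first grasp of the knob failed. The fingertips sit about 26 mm above the TCP position the robot reports. The jaws shut on top of the knob and pressed on it with about 8 N, without displacing anything visibly. I measured the offset in the pictures and corrected for it. After that, both parts gripped at the expected widths (21 and 50 mm). Both touched the mat at the predicted heights, with 4 to 6 N of contact.

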